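# Shut up the sandwich press: drip tray home, lid down, lock slid across

## Robot

A 6-joint arm with a two-finger parallel gripper is mounted at the origin on a cart in front of the work surface, level with it; the furniture and walls round the work are solid. World frame = base frame: x ahead of the robot, y to its left, z up, the work surface at z = 0. Lengths are in mm, angles in degrees, forces in N, time in s.
With the tool pointing down it reaches from about 350 to 850 mm from the base axis. Payload 8.1 kg.
Tool frame: the origin (TCP) lies at the very end of the fingers, on their centre line; the grasp point (between the pads) lies 19 mm behind it (r.grasp_offset is the distance from the TCP to the grasp point, in mm); z points along the fingers, y is the line along which they close (so a half turn about z gives the same grasp; the last joint's range is limited). The gripper opens to 85 mm and grips with 20 to 120 N. Pads are 22 mm wide; open, the fingers measure 114 mm over their backs; the gripper's body (76 mm by 85 mm) begins 54 mm behind the grasp point. The pads swing forward as they close: fully open they stand 13 mm farther back than shut.
Start: joints at [69.477, 7.471, 85.268, -0, 87.261, -4.893], TCP at [161.635, 577.823, 231.292] pointing down, gripper open.
Joint ranges: [-169.43, 169.43], [-51.17, 129.36], [1.28, 143.12], [-76.62, 256.62], [0, 156.53], [-152.29, 152.29]. Speed limits (degrees/s): [136.94, 136.94, 159.86, 180, 180, 180].

## Interface

Orientations are given as [roll, pitch, yaw] about the fixed x, y, z axes, in that order (R = Rz(yaw) Ry(pitch) Rx(roll)).
In Python, from bench import r gives the robot as it stands.
- The arm moves only by the tool carry_out, never from a script. Its argument "commands" is a list of rows, each an object with "jaw": the finger opening in m, from 0 to 0.0854; "translation": the shift along the tool's x, y, z in m, a list of three; "spin": the turn about the tool's z in rad. A call has exactly 8 rows; each row shifts and turns the commanded pose from where the row before left it, along the tool's axes as they then stand; what a row does not reach is not made up. A row lasts 1/12 s, in which the tool goes at most 41.7 mm and 7.16 degrees, less where a joint would pass 70% of its speed; a pose out of reach is approached as far as the arm can. A call is refused whole if a number of a shift passes 0.0417 or a number of a turn 0.125, either way. A call with a gripper value outside its range is refused whole. The fingers move at their own pace and stop on an object; "squeeze" is the grip in N (left out, the last holds). Time passes only in rows, so rows that do not move let the fingers close, or fill a call up. It gives the time, the measured TCP pose, the force, the opening and the grip force at its end, in the units of the state.
- r.sense(): the state, without advancing time (a new reading comes with each control period).
- r.snapshot(name): name is "scene" or "top"; returns a dict with "pixels" (384x512x3 uint8, blue, green, red), "K" (3x3 intrinsics, pixels), "extrinsics" (4x4, takes a point from camera to world coordinates). Camera axes: x right, y down, z forward; pixel columns grow to the right and rows downward; lengths in mm; the calibration is good to about 2 mm. A picture is of the moment at which its call begins. There is no depth.
- r.hand_in(): hands the job in; it is judged then, once.
Trained networks look in a picture, given as the dict that the camera call returned (one of the last four; its "shot" number tells which), for a name from the list of things; names that differ only in an ending like _2 or _b are one class to them, and where a whole thing is asked for, a point or a joint stands for the part that bears it (a point fixed in the world has none). Each returns a list of dicts, best first, with "score" (0 to 1); they miss things now and then, are a little off and sometimes report something else, mostly with a low value. They report only what shows in the picture. A call takes as long as a camera call.
- r.spot_in(picture, target): "xy" ([column, row] in pixels, amid what is visible of it).
- r.regions_of(picture, target): "pixels" (384x512 bool, what is visible of it) and "xy" ([column, row] in pixels, amid what is visible of it).
- r.landmark_of(picture, target): "xy" ([column, row] in pixels: a listed point, or the origin of a listed thing).
The state is a dict: "time": time; "joint_pos": joint angles; "qd": joint speeds; "joint_efforts": joint torques, N m; "tool_pos": TCP position; "tcp_rot": TCP orientation; "ft_force": force on the tool from outside, world axes, zero at the start; "wrist_torque": the same for the moment, N m; "finger_gap": finger opening in mm; "grip_force": force on a finger pad.
Only numpy, scipy, OpenCV 4.12 (cv2) and the standard library are available. Lean on these libraries where they do the work, as an engineer would, in place of code of your own. Each camera call takes 0.05 s, during which the arm holds its last target. There are 200 camera calls.

## Task

The sandwich press has cooled and been wiped; close it up for storage with your fingertips, pushing only: push its drip tray fully home into the side, push the lid down until it is shut, and slide the orange lock on the handle all the way to the left (as seen from the front of the press) so its hook catches under the lug and locks the lid. Do not slam the lid, do not lift the press or shove it out of its place, and leave everything else on the worktop as it stands.

Things in the scene. Friction and masses are not known exactly. Their poses are not given: they have to be found in the camera images.
- press: Sandwich press, black and steel, loose on rubber feet, 3.3 kg in all; a sideways push over some 14 N can slide it. Base 206 mm deep (x), 230 mm wide (y), 49 mm high over the ribbed plate; closed, 88 mm high, 95 mm at the lock tab. Origin: centre of the underside, on the worktop. x points from its front (handle side, towards the robot) to its rear (hinges), y to its left seen from the front, z up.
- press_lid (a joint): Lid hinge, rad: 0 shut, grows as the lid opens; starts 0.85 to 1.25. Stiff hinge: the lid stays where it is left; 1 to 4 N at the front edge closes it. Lid 196 mm deep, 206 mm wide. Its steel upper face looks up and to the rear when open: push it shut from that side. If the lock is slid across first, its hook strikes the lug and the lid stops about 0.1 rad short.
- lid_hinge (a point): Point on the hinge axis (which runs along the press's y), mid-width; x = 0.105, z = 0.052 in the press's frame. Its own axes turn with the lid and equal the press's when the lid is shut.
- lid_push (a point): Point on the steel upper face of the lid, mid-width, 10 mm behind the face's front edge; with the lid shut it lies 193 mm in front of the hinge axis and 36 mm above it. A good place to push. The handle reaches 37 mm beyond the lid's front edge.
- press_lock (a joint): Lock slide on the upper handle, m: 0 unlocked (right), 0.026 locked (left); starts at 0 to 0.004, slides along the press's +y, needs 1.5 to 3 N, stays where it is left. Its steel hook runs down the front of both handles and, locked, sits under a steel lug on the lower handle.
- lock_tab (a point): Centre of the top of the orange tab, a ridged block 16 mm (x) by 20 mm (y), 19 mm above the handle's top face: push its right (-y) side. Moves with lid and lock; lid shut: x = -0.119, z = 0.095 in the press's frame. The handle bar, 124 mm along y and mid-width, spans x = -0.135 to -0.103, its top at z = 0.076; the lid's front edge at x = -0.101 rises to 0.088 behind it.
- press_tray (a joint): Drip tray slide, m: 0 fully home, grows as the tray comes out of the press's right side (along the press's -y); starts 30 to 65 mm out, needs about 2 to 4 N, stays where it is left.
- tray_pull (a point): Middle of the outer end of the tray's black pull, a tongue 60 mm along x, 17 to 35 mm above the worktop, 24 mm out from the tray's front plate. At x = -0.035, y = -0.141, z = 0.026 in the press's frame when the tray is home. Push it along the press's +y. The open lid (its side edge at y = -0.103) stands above this side: keep the gripper's body clear of it.
- pepper: Dark wooden pepper mill, 58 mm wide, 160 mm high; origin under its centre; bystander.
- salt: Grey glass salt shaker, 44 mm wide, 90 mm high; origin under its centre; bystander.
- spice: Glass spice jar with red lid, 45 mm wide, 106 mm high; origin under its centre; bystander.
- mug: Cream mug with a flower pattern, 88 by 119 by 99 mm, on the left worktop; origin under its centre; bystander.
- timer: Red and white round kitchen timer, 70 mm wide, 56 mm high, on the left worktop; origin under its centre; bystander.

How it is judged (in metres and radians):
At the end, for the whole second after the job is handed in: The tray is home to within 4 mm, the lid is shut to within 0.03 rad (7 mm at the handle), the lock has been slid at least 21 of its 26 mm, and the press stands at rest and level within 40 mm of where it stood (value of joint press_tray below 0.004 m and value of joint press_lid below 0.03 rad and value of joint press_lock above 0.021 m and angle between press's own z axis and vertical below 0.05 rad and distance of press from where it was at the start of the episode below 0.04 m and linear speed of press below 0.01 m/s); the robot touches nothing.
It fails at once if the lid is slammed (closing faster than 2.5 rad/s) (velocity of joint press_lid below -2.5 rad/s).
It fails at once if the press is lifted, tipped or shoved away (raised 12 mm, tilted 0.12 rad, or more than 40 mm from its place) (height (world z) of press above 0.012 m or angle between press's own z axis and vertical above 0.12 rad or distance of press from where it was at the start of the episode above 0.04 m).
It fails at once if another thing is knocked over, lifted or carried (tilted over 0.5 rad or moved more than 30 mm) (distance of any of pepper, salt, spice, mug, timer from where it was at the start of the episode above 0.03 m or angle between any of pepper, salt, spice, mug, timer's own z axis and vertical above 0.5 rad).
It also fails if it takes over 59 s, if anything falls off the work surface, if the arm or the gripper's body presses on something with over 40 N, if the wrist force passes 120 N, or if a joint passes its speed limit or range.

## Working session

There is one attempt and no reset: what is moved stays moved. The work goes in short steps, Python scripts to look and compute and a tool call to move; the robot and the scene stay as the last step left them, time stands still between calls to the robot, and variables do not carry over. Pictures are saved under pics/ and viewed, at most 10 in all, crops included, and the job is handed in when it is done.

Besides the shell and the picture viewer there is one more tool, called after "Request:" as name([rows], argument=value, ...), one row to a line, values as JSON. carry_out: Moves the arm, as the interface text tells. Its arguments: {"type":"object","properties":{"commands":{"type":"array","items":{"type":"object","properties":{"jaw":{"type":"number"},"translation":{"type":"array","items":{"type":"number"}},"spin":{"type":"number"}}}},"squeeze":{"type":"number"}},"required":["commands"]}

```bash
mkdir -p pics; ls; cat > h.py <<'E'
import numpy as np, cv2
from bench import r
def ray(s,xy):
    K=np.array(s["K"]);T=np.array(s["extrinsics"]);d=T[:3,:3]@np.linalg.solve(K,[xy[0],xy[1],1.0]);return T[:3,3],d/np.linalg.norm(d)
def tri(rays):
    A=0;b=0
    for o,d in rays:
        P=np.eye(3)-np.outer(d,d);A=A+P;b=b+P@o
    x=np.linalg.solve(A,b);return x,[float(np.linalg.norm((np.eye(3)-np.outer(d,d))@(x-o))) for o,d in rays]
def atz(ray_,z):
    o,d=ray_;return o+d*(z-o[2])/d[2]
def proj(s,p):
    K=np.array(s["K"]);T=np.array(s["extrinsics"]);c=T[:3,:3].T@(np.asarray(p)-T[:3,3]);u=K@c;return u[:2]/u[2]
E
python3 - <<'E'
from h import *
S={n:r.snapshot(n) for n in("scene","top")}
cv2.imwrite("pics/a.png",np.hstack([S["scene"]["pixels"],S["top"]["pixels"]])[:, :]) 
cv2.imwrite("pics/scene.png",S["scene"]["pixels"]);cv2.imwrite("pics/top.png",S["top"]["pixels"])
print(r.sense())
for n in ["press","lid_hinge","lid_push","lock_tab","tray_pull","pepper","salt","spice","mug","timer"]:
    rs=[];o=[]
    for c in S:
        l=r.landmark_of(S[c],n)
        if l: rs.append(ray(S[c],l[0]["xy"]));o.append((c,np.round(l[0]["xy"],1).tolist(),round(l[0]["score"],2)))
    print(n,o, [np.round(q,1).tolist() for q in tri(rs)] if len(rs)>1 else None)
E
```

```text
pics
{'time': 0.1, 'joint_pos': array([ 6.94759301e+01,  7.51187455e+00,  8.53233227e+01, -8.73516792e-04,
        8.72609599e+01, -4.89202579e+00]), 'qd': array([ 0.01444931,  0.03913912, -0.08520163,  0.02153946,  0.06127248,
       -0.14454478]), 'joint_efforts': array([ 1.04835235e-03, -5.70960402e+01, -5.01936114e+01, -2.36993919e-04,
        8.34628270e-03, -3.56117653e-05]), 'tool_pos': array([161.47479122, 577.3506355 , 230.33521185]), 'tcp_rot': array([-1.79904119e+02, -7.33083885e-03,  1.64367992e+02]), 'ft_force': array([-0.21767451, -0.59113162, -0.26992228]), 'wrist_torque': array([-0.02159161,  0.00869459, -0.00825789]), 'grip_force': 0.0, 'finger_gap': 85.51342957108012}
press [('scene', [281.1, 241.8], 0.98), ('top', [302.4, 193.3], 0.94)] [[525.5, -255.4, 0.6], [6.6, 6.6]]
lid_hinge [('scene', [312.8, 236.1], 0.96), ('top', [309.5, 161.7], 0.58)] [[614.9, -330.1, 50.1], [0.1, 0.1]]
lid_push [('scene', [290.0, 187.3], 0.92), ('top', [310.7, 161.2], 0.95)] [[549.8, -280.6, 229.2], [1.8, 1.8]]
lock_tab [('scene', [285.7, 180.5], 0.52)] None
tray_pull [('scene', [252.3, 268.2], 0.81), ('top', [343.6, 211.7], 0.86)] [[376.3, -362.9, 18.8], [2.9, 2.9]]
pepper [('scene', [343.0, 244.5], 0.9), ('top', [301.7, 145.1], 0.58)] [[721.6, -353.5, -4.8], [2.5, 2.5]]
salt [('scene', [333.7, 227.7], 0.72), ('top', [271.1, 149.1], 0.52)] [[765.0, -230.0, -22.8], [0.2, 0.2]]
spice [('scene', [340.8, 289.3], 0.87), ('top', [356.1, 151.1], 0.52)] [[592.1, -545.5, 2.7], [0.8, 0.8]]
mug [('scene', [199.3, 172.6], 0.94), ('top', [165.3, 274.3], 0.69)] [[427.7, 376.1, 11.6], [12.1, 12.1]]
timer [('top', [173.6, 307.6], 0.58)] None
```

View pics/scene.png

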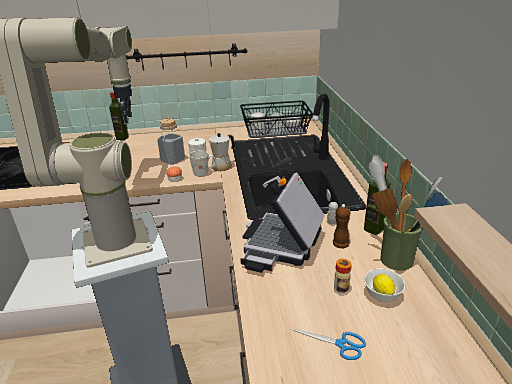

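View pics/top.png

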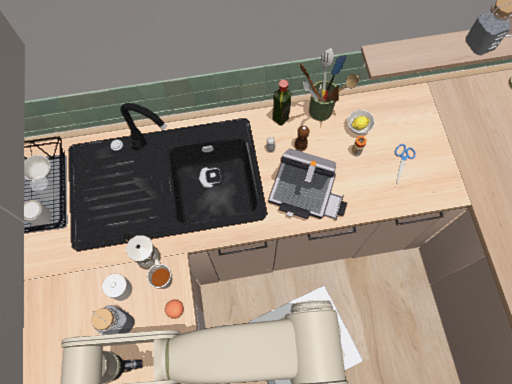

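The scene view shows the press at about (285,235) with its lid open and the tray out toward the robot at (252,268). In the top view it is at (302,190), with the tray at (343,210). I'll fit the full model next.

```bash
cat > fit.py <<'E'
from h import *
from scipy.optimize import least_squares
def loc(n,th,tr,ty):
    c,s=np.cos(th),np.sin(th)
    L=lambda x,y,z:np.array([105+x*c+z*s,y,52-x*s+z*c])
    return {"press":np.zeros(3),"lid_hinge":np.array([105,0,52.]),"lid_push":L(-193,0,36),"lock_tab":L(-224,ty,43),"tray_pull":np.array([-35,-141-tr,26.])}[n]
def wld(p,l):
    c,s=np.cos(p[2]),np.sin(p[2]);return np.array([p[0]+c*l[0]-s*l[1],p[1]+s*l[0]+c*l[1],l[2]])
NM=["press","lid_hinge","lid_push","lock_tab","tray_pull"]
def fit(k=2,x0=(525,-255,-.7,.95,45,-10),verbose=True):
    obs=[]
    for i in range(k):
        for c in("scene","top"):
            s=r.snapshot(c)
            for n in NM:
                l=r.landmark_of(s,n)
                if l and l[0]["score"]>.4: obs.append((s,n,l[0]["xy"],c))
    f=lambda p:np.concatenate([(proj(s,wld(p,loc(n,*p[3:])))-xy) for s,n,xy,c in obs]+[[(p[5]+11)/20]])
    o=least_squares(f,x0,loss="soft_l1",x_scale=[10,10,.1,.1,10,10])
    if verbose:
        for s,n,xy,c in obs: print(c,n,np.round(proj(s,wld(o.x,loc(n,*o.x[3:])))-xy,1))
    print("x y yaw th tray tabY",np.round(o.x,3),"yawdeg",np.degrees(o.x[2]));return o.x
if __name__=="__main__":
    x=fit()
    for n in NM: print(n,np.round(wld(x,loc(n,*x[3:])),1))
    s=r.snapshot("top")["pixels"];q=r.snapshot("scene")["pixels"]
    f=lambda a:cv2.resize(a,None,fx=4,fy=4,interpolation=3)
    cv2.imwrite("pics/crop.png",np.hstack([f(s[140:230,260:358]),f(q[165:275,230:330])[:360]])); 
E
python3 fit.py
```

```text
scene press [ 0.  -2.7]
scene lid_hinge [-0.1 -1.7]
scene lid_push [ 0.3 -0.4]
scene lock_tab [ 1.6 -2.1]
scene tray_pull [-1.9 -1.9]
top press [ 1.1 -1.7]
top lid_hinge [1.5 1.4]
top lid_push [-0.1 -0.1]
top lock_tab [-1.3  0.3]
top tray_pull [0.5 0. ]
scene press [82.9 68.3]
scene lid_hinge [-26.6 -50.8]
scene lid_push [-1.1 -1.4]
scene lock_tab [-1.2  1.8]
scene tray_pull [ 1.2 -0.7]
top press [-0.6 -3. ]
top lid_hinge [2.  1.9]
top lid_push [0.  0.3]
top lock_tab [ 1.5 -0.7]
top tray_pull [ 2.7 -2. ]
x y yaw th tray tabY [ 540.877 -258.489   -0.773    0.943   47.89   -18.914] yawdeg -44.28444938956258
press [ 540.9 -258.5    0. ]
lid_hinge [ 616.  -331.8   52. ]
lid_push [ 555.8 -273.1  229.4]
lock_tab [ 533.6 -277.8  258.6]
tray_pull [ 383.9 -369.3   26. ]
```

View pics/crop.png

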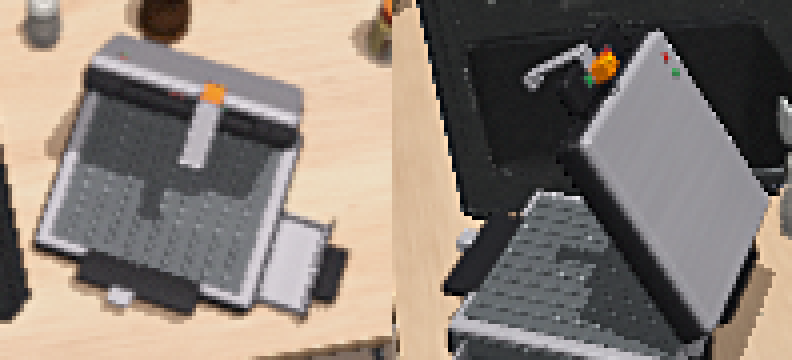

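The crop shows the orange tab at (313,163) in the top view. The tray is out by about 48 mm, with its pull at (342,208).

```bash
sed -i 's/soft_l1"/cauchy"/' fit.py; python3 - <<'E'
from fit import *
x=fit(4,(535,-257,-.74,.94,48,-15),False)
s=r.snapshot("top")
# check projected base plate corners for yaw (top z=49)
for l in [(-103,-115,49),(-103,115,49),(-135,62,49),(-135,-62,49)]: print(l,np.round(proj(s,wld(x,np.array(l,float))),1))
im=s["pixels"].copy();f=4;big=cv2.resize(im[140:230,260:358],None,fx=6,fy=6,interpolation=2)
def P(l): return tuple(int(v) for v in (proj(s,wld(x,np.array(l,float)))-[260,140]+.5)*6)
for a,b in [((-103,-115,49),(-103,115,49)),((-103,-115,49),(103,-115,49)),((-103,115,49),(103,115,49))]: cv2.line(big,P(a),P(b),(0,255,255),1)
y=-141-x[4]
for a,b in [((-65,y,35),(-5,y,35)),((-65,y+24,35),(-65,y,35)),((-5,y+24,35),(-5,y,35))]: cv2.line(big,P(a),P(b),(0,255,0),1)
t=x[3];L=lambda X,Y,Z:(105+X*np.cos(t)+Z*np.sin(t),Y,52-X*np.sin(t)+Z*np.cos(t))
for a,b in [((-203,-103,36),(-203,103,36)),((-203,-103,36),(-10,-103,36)),((-203,103,36),(-10,103,36))]: cv2.line(big,P(L(*a)),P(L(*b)),(255,0,255),1)
cv2.imwrite("pics/ov.png",big)
E
```

```text
x y yaw th tray tabY [ 539.046 -257.25    -0.781    0.968   48.19   -14.734] yawdeg -44.76611710784341
(-103, -115, 49) [321.9 216.5]
(-103, 115, 49) [266.4 197.8]
(-135, 62, 49) [276.4 209.3]
(-135, -62, 49) [306.5 219.4]
```

View pics/ov.png

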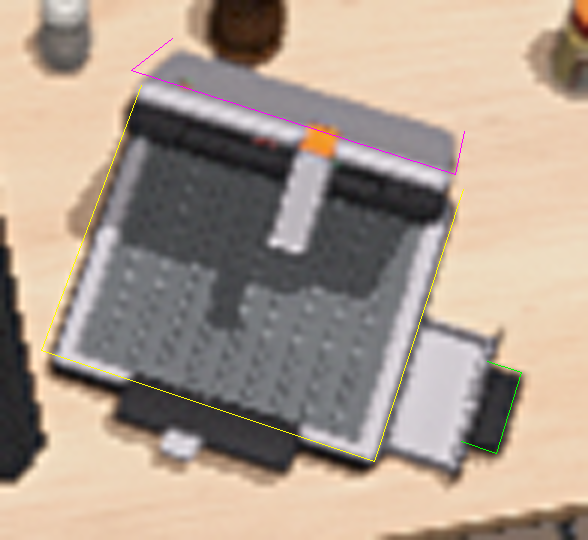

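The overlay shows the fitted yaw (-44.8°) matching. The press sits a few mm nearer the front than fitted, so I'll use (536,-254). I'm closing the jaws, turning the tool to line up with the press and going round.

Request:
carry_out([
  {"jaw": 0, "translation": [-0.025, 0, -0.014], "spin": 0.102},
  {"jaw": 0, "translation": [-0.025, 0, -0.014], "spin": 0.102},
  {"jaw": 0, "translation": [-0.025, 0, -0.014], "spin": 0.102},
  {"jaw": 0, "translation": [-0.025, 0, -0.014], "spin": 0.102},
  {"jaw": 0, "translation": [-0.025, 0, -0.014], "spin": 0.102},
  {"jaw": 0, "translation": [-0.04, -0.008, 0], "spin": 0},
  {"jaw": 0, "translation": [-0.04, -0.008, 0], "spin": 0},
  {"jaw": 0, "translation": [-0.04, -0.008, 0], "spin": 0},
])

```text
time: 5.52
tool_pos: [340.4, 418.2, 301.7]
tcp_rot: [180.0, 0.0, 135.2]
ft_force: [0.8, 0.2, -1.4]
finger_gap: -0.3
grip_force: 0.0
```

```bash
cat > pf.py <<'E'
from h import *
def pf(P=(536,-254,-44.8)):
    s=r.sense();t=np.radians(P[2]);d=s["tool_pos"][:2]-np.array(P[:2])
    print("t",round(s["time"],2),"press-frame TCP",np.round([np.cos(t)*d[0]+np.sin(t)*d[1],-np.sin(t)*d[0]+np.cos(t)*d[1],s["tool_pos"][2]],1),"rot",np.round(s["tcp_rot"],1),"F(press)",np.round([np.cos(t)*s["ft_force"][0]+np.sin(t)*s["ft_force"][1],-np.sin(t)*s["ft_force"][0]+np.cos(t)*s["ft_force"][1],s["ft_force"][2]],1),"gap",round(s["finger_gap"],1),"q",np.round(s["joint_pos"],0))
if __name__=="__main__": pf()
E
python3 pf.py
```

```text
t 5.52 press-frame TCP [-612.4  339.2  301.7] rot [180.    0.  135.2] F(press) [ 0.5  0.7 -1.4] gap -0.3 q [45. -3. 89. -0. 94.  0.]
```

Request:
carry_out([
  {"jaw": 0, "translation": [-0.033, -0.023, 0]},
  {"jaw": 0, "translation": [-0.033, -0.023, 0]},
  {"jaw": 0, "translation": [-0.033, -0.023, 0]},
  {"jaw": 0, "translation": [-0.033, -0.023, 0]},
  {"jaw": 0, "translation": [-0.033, -0.023, 0]},
  {"jaw": 0, "translation": [-0.033, -0.023, 0]},
  {"jaw": 0, "translation": [-0.026, -0.032, 0]},
  {"jaw": 0, "translation": [-0.026, -0.032, 0]},
])

```text
invalid input
```

Request:
carry_out([
  {"jaw": 0, "translation": [-0.026, -0.032, 0]},
  {"jaw": 0, "translation": [-0.026, -0.032, 0]},
  {"jaw": 0, "translation": [-0.026, -0.032, 0]},
  {"jaw": 0, "translation": [-0.026, -0.032, 0]},
  {"jaw": 0, "translation": [-0.026, -0.032, 0]},
  {"jaw": 0, "translation": [-0.026, -0.032, 0]},
  {"jaw": 0, "translation": [-0.026, -0.032, 0]},
  {"jaw": 0, "translation": [-0.026, -0.032, 0]},
])

```text
invalid input
```

```bash
python3 pf.py
```

```text
t 5.52 press-frame TCP [-612.4  339.2  301.7] rot [180.    0.  135.2] F(press) [ 0.5  0.7 -1.4] gap -0.3 q [45. -3. 89. -0. 94.  0.]
```

Spin must be given in every row.

Request:
carry_out([
  {"jaw": 0, "translation": [-0.033, -0.023, 0], "spin": 0},
  {"jaw": 0, "translation": [-0.033, -0.023, 0], "spin": 0},
  {"jaw": 0, "translation": [-0.033, -0.023, 0], "spin": 0},
  {"jaw": 0, "translation": [-0.033, -0.023, 0], "spin": 0},
  {"jaw": 0, "translation": [-0.033, -0.023, 0], "spin": 0},
  {"jaw": 0, "translation": [-0.033, -0.023, 0], "spin": 0},
  {"jaw": 0, "translation": [-0.026, -0.032, 0], "spin": 0},
  {"jaw": 0, "translation": [-0.026, -0.032, 0], "spin": 0},
])

```text
time: 6.18
tool_pos: [374.1, 98.1, 301.4]
tcp_rot: [180.0, 0.0, 135.2]
ft_force: [0.9, -0.6, 0.4]
finger_gap: -0.3
grip_force: 0.0
```

Request:
carry_out([
  {"jaw": 0, "translation": [-0.026, -0.032, 0], "spin": 0},
  {"jaw": 0, "translation": [-0.026, -0.032, 0], "spin": 0},
  {"jaw": 0, "translation": [-0.026, -0.032, 0], "spin": 0},
  {"jaw": 0, "translation": [-0.026, -0.032, 0], "spin": 0},
  {"jaw": 0, "translation": [-0.026, -0.032, 0], "spin": 0},
  {"jaw": 0, "translation": [-0.026, -0.032, 0], "spin": 0},
  {"jaw": 0, "translation": [-0.026, -0.032, 0], "spin": 0},
  {"jaw": 0, "translation": [-0.026, -0.032, 0], "spin": 0},
])

```text
time: 6.85
tool_pos: [340.6, -230.4, 301.7]
tcp_rot: [180.0, 0.1, 135.1]
ft_force: [1.1, 0.3, -0.4]
finger_gap: -0.0
grip_force: 0.0
```

```bash
python3 pf.py
```

```text
t 6.85 press-frame TCP [-155.3 -121.   301.7] rot [1.800e+02 1.000e-01 1.351e+02] F(press) [ 0.6  1.  -0.4] gap -0.0 q [-41. -24. 106.   0.  97. -86.]
```

Request:
carry_out([
  {"jaw": 0, "translation": [-0.028, -0.031, 0.01], "spin": 0},
  {"jaw": 0, "translation": [-0.028, -0.031, 0.01], "spin": 0},
  {"jaw": 0, "translation": [-0.028, -0.031, 0.01], "spin": 0},
  {"jaw": 0, "translation": [-0.028, -0.031, 0.01], "spin": 0},
  {"jaw": 0, "translation": [0, 0, 0.04], "spin": 0},
  {"jaw": 0, "translation": [0, 0, 0.04], "spin": 0},
  {"jaw": 0, "translation": [0, 0, 0.04], "spin": 0},
  {"jaw": 0, "translation": [0, 0, 0.03], "spin": 0},
])

```text
time: 7.52
tool_pos: [332.4, -389.2, 108.9]
tcp_rot: [180.0, -0.2, 135.1]
ft_force: [0.6, 0.3, -0.7]
finger_gap: -0.3
grip_force: 0.0
```

```bash
python3 pf.py
```

```text
t 7.52 press-frame TCP [ -49.2 -239.4  108.9] rot [180.   -0.2 135.1] F(press) [ 0.3  0.6 -0.7] gap -0.3 q [ -55.   -1.  107.    0.   74. -100.]
```

Request:
carry_out([
  {"jaw": 0, "translation": [-0.005, 0, 0.03], "spin": 0},
  {"jaw": 0, "translation": [-0.006, 0, 0.03], "spin": 0},
  {"jaw": 0, "translation": [0, 0, 0.02], "spin": 0},
  {"jaw": 0, "translation": [0, 0, 0.006], "spin": 0},
  {"jaw": 0, "translation": [0, 0, 0], "spin": 0},
  {"jaw": 0, "translation": [0, 0.008, 0], "spin": 0},
  {"jaw": 0, "translation": [0, 0.008, 0], "spin": 0},
  {"jaw": 0, "translation": [0, 0.008, 0], "spin": 0},
])

```text
time: 8.18
tool_pos: [359.9, -381.6, 28.6]
tcp_rot: [-180.0, 0.2, 135.1]
ft_force: [0.4, 0.2, -0.0]
finger_gap: 0.1
grip_force: 0.0
```

```bash
python3 pf.py; python3 - <<'E'
from h import *
s=r.snapshot("top");q=r.snapshot("scene")
f=lambda a:cv2.resize(a,None,fx=4,fy=4,interpolation=2)
cv2.imwrite("pics/t1.png",np.hstack([f(s["pixels"][150:250,260:360]),f(q["pixels"][180:280,220:320])]))
E
```

```text
t 8.18 press-frame TCP [ -35.1 -214.6   28.6] rot [-180.     0.2  135.1] F(press) [ 0.1  0.4 -0. ] gap 0.1 q [-52.   7. 108.   0.  65. -97.]
```

View pics/t1.png

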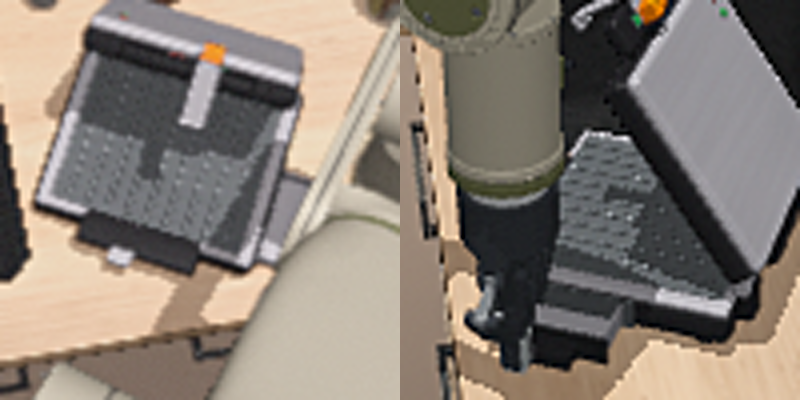

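The fingertips stand just in front of the pull: (310,265) in the top view and (350,260) in the scene view. They are a bit high, so I'm lowering and pushing.

Request:
carry_out([
  {"jaw": 0, "translation": [0, 0, 0.008], "spin": 0},
  {"jaw": 0, "translation": [0, 0, 0.005], "spin": 0},
  {"jaw": 0, "translation": [0, 0.008, 0], "spin": 0},
  {"jaw": 0, "translation": [0, 0.008, 0], "spin": 0},
  {"jaw": 0, "translation": [0, 0.008, 0], "spin": 0},
  {"jaw": 0, "translation": [0, 0.008, 0], "spin": 0},
  {"jaw": 0, "translation": [0, 0.008, 0], "spin": 0},
  {"jaw": 0, "translation": [0, 0.008, 0], "spin": 0},
])

```text
time: 8.95
tool_pos: [392.7, -346.2, 13.5]
tcp_rot: [-180.0, -0.0, 135.2]
ft_force: [-3.5, -1.3, -0.3]
finger_gap: 0.2
grip_force: 1.1
```

```bash
python3 pf.py
```

```text
t 8.95 press-frame TCP [ -36.7 -166.4   13.5] rot [-180.    -0.   135.2] F(press) [-1.6 -3.4 -0.3] gap 0.2 q [-47.   9. 108.  -0.  63. -92.]
```

Request:
carry_out([
  {"jaw": 0, "translation": [0, 0.003, 0], "spin": 0},
  {"jaw": 0, "translation": [0, 0.002, 0], "spin": 0},
  {"jaw": 0, "translation": [0, 0.001, 0], "spin": 0},
  {"jaw": 0, "translation": [0, 0.001, 0], "spin": 0},
  {"jaw": 0, "translation": [0, 0.001, 0], "spin": 0},
  {"jaw": 0, "translation": [0, 0.001, 0], "spin": 0},
  {"jaw": 0, "translation": [0, 0, 0], "spin": 0},
  {"jaw": 0, "translation": [0, 0, 0], "spin": 0},
])

```text
time: 9.62
tool_pos: [397.9, -341.2, 13.6]
tcp_rot: [-179.9, -0.0, 135.1]
ft_force: [-6.1, -2.2, 0.6]
finger_gap: -0.1
grip_force: 2.7
```

```bash
python3 pf.py
```

```text
t 9.62 press-frame TCP [ -36.6 -159.1   13.6] rot [-179.9   -0.   135.1] F(press) [-2.8 -5.8  0.6] gap -0.1 q [-46.   9. 108.  -0.  63. -91.]
```

Request:
carry_out([
  {"jaw": 0, "translation": [0, 0.001, 0], "spin": 0},
  {"jaw": 0, "translation": [0, 0.001, 0], "spin": 0},
  {"jaw": 0, "translation": [0, 0.001, 0], "spin": 0},
  {"jaw": 0, "translation": [0, 0, 0], "spin": 0},
  {"jaw": 0, "translation": [0, 0, 0], "spin": 0},
  {"jaw": 0, "translation": [0, 0, 0], "spin": 0},
  {"jaw": 0, "translation": [0, 0, 0], "spin": 0},
  {"jaw": 0, "translation": [0, 0, 0], "spin": 0},
])

```text
time: 10.28
tool_pos: [398.3, -340.8, 13.6]
tcp_rot: [-179.7, -0.0, 135.1]
ft_force: [-14.7, -11.0, 1.5]
finger_gap: 0.0
grip_force: 8.9
```

```bash
python3 pf.py
```

```text
t 10.28 press-frame TCP [ -36.6 -158.6   13.6] rot [-179.7   -0.   135.1] F(press) [ -2.6 -18.2   1.5] gap 0.0 q [-46.   9. 108.  -0.  63. -91.]
```

The tray has reached its stop: 18 N with no further motion. I'm backing off and rising.

Request:
carry_out([
  {"jaw": 0, "translation": [0, -0.025, 0], "spin": 0},
  {"jaw": 0, "translation": [0, -0.025, 0], "spin": 0},
  {"jaw": 0, "translation": [0, 0, -0.04], "spin": 0},
  {"jaw": 0, "translation": [0, 0, -0.04], "spin": 0},
  {"jaw": 0, "translation": [0, 0, -0.04], "spin": 0},
  {"jaw": 0, "translation": [0, 0, -0.04], "spin": 0},
  {"jaw": 0, "translation": [0, 0, -0.04], "spin": 0},
  {"jaw": 0, "translation": [0, 0, -0.04], "spin": 0},
])

```text
time: 10.95
tool_pos: [365.4, -373.8, 256.0]
tcp_rot: [180.0, 0.1, 135.1]
ft_force: [0.9, -0.7, 0.0]
finger_gap: -0.0
grip_force: 0.0
```

Request:
carry_out([
  {"jaw": 0, "translation": [-0.01, 0, -0.035], "spin": 0},
  {"jaw": 0, "translation": [-0.02, 0.02, -0.025], "spin": 0},
  {"jaw": 0, "translation": [-0.024, 0.034, 0], "spin": 0},
  {"jaw": 0, "translation": [-0.024, 0.034, 0], "spin": 0},
  {"jaw": 0, "translation": [-0.024, 0.034, 0], "spin": 0},
  {"jaw": 0, "translation": [-0.024, 0.034, 0], "spin": 0},
  {"jaw": 0, "translation": [-0.02, 0.034, 0], "spin": 0},
  {"jaw": 0, "translation": [0, 0.01, 0], "spin": 0},
])

```text
time: 11.62
tool_pos: [614.5, -332.6, 310.0]
tcp_rot: [179.9, -0.2, 135.3]
ft_force: [-0.1, 0.2, -1.4]
finger_gap: 0.4
grip_force: 0.0
```

```bash
python3 pf.py; python3 - <<'E'
from fit import *
fit(2,(536,-254,-.78,.95,0,-15),False)
E
```

```text
t 11.62 press-frame TCP [111.1  -0.4 310. ] rot [179.9  -0.2 135.3] F(press) [-0.2  0.1 -1.4] gap 0.4 q [-33.  22.  60.   0.  98. -78.]
x y yaw th tray tabY [ 533.194 -258.254   -0.775    0.984   -2.116   -0.739] yawdeg -44.40336949047674
```

Request:
carry_out([
  {"jaw": 0, "translation": [0, 0, 0.032], "spin": 0},
  {"jaw": 0, "translation": [0, 0, 0.032], "spin": 0},
  {"jaw": 0, "translation": [0, 0, 0.031], "spin": 0},
  {"jaw": 0, "translation": [0.01, 0, 0], "spin": 0},
  {"jaw": 0, "translation": [0.01, 0, 0], "spin": 0},
  {"jaw": 0, "translation": [0.01, 0, 0], "spin": 0},
  {"jaw": 0, "translation": [0.01, 0, 0], "spin": 0},
  {"jaw": 0, "translation": [0.006, 0, 0], "spin": 0},
])

```text
time: 13.48
tool_pos: [576.8, -302.0, 218.5]
tcp_rot: [-180.0, -0.0, 135.2]
ft_force: [0.2, -0.4, 1.0]
finger_gap: 0.2
grip_force: 0.0
```

```bash
python3 pf.py
```

```text
t 13.48 press-frame TCP [ 62.8  -5.3 218.5] rot [-180.    -0.   135.2] F(press) [ 0.5 -0.1  1. ] gap 0.2 q [-32.  16.  77.   0.  87. -77.]
```

Request:
carry_out([
  {"jaw": 0, "translation": [0.009, 0, 0], "spin": 0},
  {"jaw": 0, "translation": [0.009, 0, 0], "spin": 0},
  {"jaw": 0, "translation": [0.009, 0, 0.005], "spin": 0},
  {"jaw": 0, "translation": [0.009, 0, 0.005], "spin": 0},
  {"jaw": 0, "translation": [0.009, 0, 0.005], "spin": 0},
  {"jaw": 0, "translation": [0.0095, 0, 0.0075], "spin": 0},
  {"jaw": 0, "translation": [0.0095, 0, 0.0075], "spin": 0},
  {"jaw": 0, "translation": [0.0095, 0, 0.0075], "spin": 0},
])

```text
time: 14.15
tool_pos: [525.5, -251.2, 181.7]
tcp_rot: [180.0, 0.2, 135.1]
ft_force: [1.2, -1.3, 0.7]
finger_gap: -0.2
grip_force: 1.0
```

```bash
python3 pf.py; python3 - <<'E'
from fit import *
s=r.snapshot("scene");l=r.landmark_of(s,"lid_push");print(l[0] if l else 0)
cv2.imwrite("pics/l1.png",cv2.resize(s["pixels"][150:280,210:360],None,fx=4,fy=4,interpolation=2))
E
```

```text
t 14.15 press-frame TCP [ -9.4  -5.4 181.7] rot [180.    0.2 135.1] F(press) [ 1.8 -0.1  0.7] gap -0.2 q [-31.   6.  92.  -0.  82. -76.]
{'xy': [272.3, 195.1], 'score': 0.8}
```

View pics/l1.png

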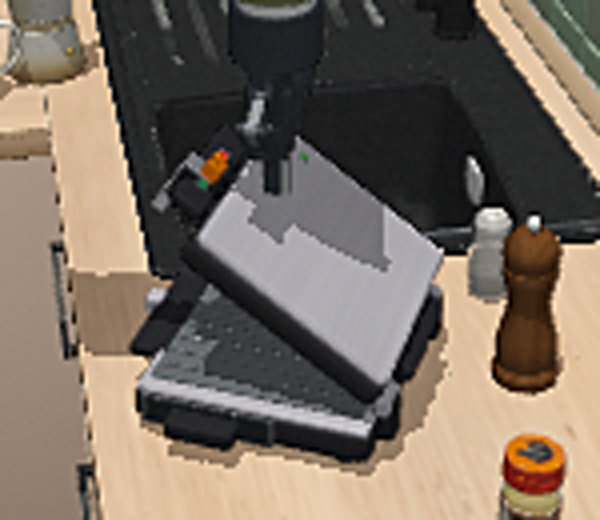

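The lid is moving as planned: the fingertip rests on it at about (270,190) and the tray is home. Continuing.

Request:
carry_out([
  {"jaw": 0, "translation": [0.006, 0, 0.007], "spin": 0},
  {"jaw": 0, "translation": [0.006, 0, 0.007], "spin": 0},
  {"jaw": 0, "translation": [0.006, 0, 0.007], "spin": 0},
  {"jaw": 0, "translation": [0.006, 0, 0.007], "spin": 0},
  {"jaw": 0, "translation": [0.004, 0, 0.008], "spin": 0},
  {"jaw": 0, "translation": [0.004, 0, 0.008], "spin": 0},
  {"jaw": 0, "translation": [0.004, 0, 0.008], "spin": 0},
  {"jaw": 0, "translation": [0.004, 0, 0.008], "spin": 0},
])

```text
time: 14.92
tool_pos: [496.4, -222.2, 119.9]
tcp_rot: [-180.0, -0.0, 135.2]
ft_force: [1.2, -0.8, 1.0]
finger_gap: 0.2
grip_force: 0.6
```

```bash
python3 pf.py
```

```text
t 14.92 press-frame TCP [-50.5  -5.4 119.9] rot [-180.    -0.   135.2] F(press) [1.4 0.3 1. ] gap 0.2 q [-30.   4. 101.  -0.  75. -75.]
```

Request:
carry_out([
  {"jaw": 0, "translation": [0.003, 0, 0.006], "spin": 0},
  {"jaw": 0, "translation": [0.002, 0, 0.006], "spin": 0},
  {"jaw": 0, "translation": [0.002, 0, 0.006], "spin": 0},
  {"jaw": 0, "translation": [0.001, 0, 0.006], "spin": 0},
  {"jaw": 0, "translation": [0, 0, 0.004], "spin": 0},
  {"jaw": 0, "translation": [0, 0, 0.002], "spin": 0},
  {"jaw": 0, "translation": [0, 0, 0.001], "spin": 0},
  {"jaw": 0, "translation": [0, 0, 0.001], "spin": 0},
])

```text
time: 15.58
tool_pos: [491.3, -217.0, 89.1]
tcp_rot: [180.0, 0.0, 135.1]
ft_force: [-1.7, -0.6, 1.1]
finger_gap: 0.4
grip_force: 0.7
```

```bash
python3 pf.py
```

```text
t 15.58 press-frame TCP [-57.8  -5.2  89.1] rot [180.    0.  135.1] F(press) [-0.8 -1.6  1.1] gap 0.4 q [-29.   4. 104.   0.  72. -74.]
```

Request:
carry_out([
  {"jaw": 0, "translation": [0, 0, 0.001], "spin": 0},
  {"jaw": 0, "translation": [0, 0, 0.001], "spin": 0},
  {"jaw": 0, "translation": [0, 0, 0.001], "spin": 0},
  {"jaw": 0, "translation": [0, 0, 0.001], "spin": 0},
  {"jaw": 0, "translation": [0, 0, 0], "spin": 0},
  {"jaw": 0, "translation": [0, 0, 0], "spin": 0},
  {"jaw": 0, "translation": [0, 0, 0], "spin": 0},
  {"jaw": 0, "translation": [0, 0, 0], "spin": 0},
])

```text
time: 16.25
tool_pos: [491.5, -217.1, 87.9]
tcp_rot: [180.0, 0.0, 135.2]
ft_force: [-12.3, 6.2, 23.2]
finger_gap: 0.1
grip_force: 11.8
```

```bash
python3 pf.py
```

```text
t 16.25 press-frame TCP [-57.5  -5.2  87.9] rot [180.    0.  135.2] F(press) [-13.1  -4.2  23.2] gap 0.1 q [-29.   5. 104.  -0.  72. -74.]
```

The lid is shut: z = 88 with 23 N of resistance. I'm lifting and stepping right and forward, then measuring the tab.

Request:
carry_out([
  {"jaw": 0, "translation": [0, 0, -0.03], "spin": 0},
  {"jaw": 0, "translation": [0, 0, -0.03], "spin": 0},
  {"jaw": 0, "translation": [0, -0.035, -0.01], "spin": 0},
  {"jaw": 0, "translation": [0, -0.035, 0], "spin": 0},
  {"jaw": 0, "translation": [0, -0.035, 0], "spin": 0},
  {"jaw": 0, "translation": [0, -0.035, 0], "spin": 0},
  {"jaw": 0, "translation": [0, 0, 0], "spin": 0},
  {"jaw": 0, "translation": [0, 0, 0], "spin": 0},
])

```text
time: 16.92
tool_pos: [391.5, -317.6, 155.3]
tcp_rot: [-180.0, 0.1, 134.9]
ft_force: [0.1, 1.4, -0.6]
finger_gap: 0.0
grip_force: 0.0
```

```bash
python3 pf.py; python3 - <<'E'
from fit import *
x=fit(2,(535,-256,-.78,.0,0,-10),True)
S={n:r.snapshot(n) for n in("top","scene")};rs=[]
for n in S:
    im=S[n]["pixels"];h=cv2.cvtColor(im,cv2.COLOR_BGR2HSV)
    m=cv2.inRange(h,(8,170,150),(20,255,255));k,_,st,ce=cv2.connectedComponentsWithStats(m)
    g=proj(S[n],wld(x,loc("lock_tab",0,0,-10)))
    for i in range(1,k):
        if np.linalg.norm(ce[i]-g)<15: print(n,st[i],ce[i],g, atz(ray(S[n],ce[i]),93)); rs.append(ray(S[n],ce[i]))
if len(rs)>1: print(tri(rs[:2]))
f=lambda a:cv2.resize(a,None,fx=4,fy=4,interpolation=2)
cv2.imwrite("pics/k1.png",np.hstack([f(S["top"]["pixels"][150:250,260:360]),f(S["scene"]["pixels"][190:290,220:320])]))
E
```

```text
t 16.92 press-frame TCP [ -57.7 -146.9  155.3] rot [-1.800e+02  1.000e-01  1.349e+02] F(press) [-0.9  1.  -0.6] gap 0.0 q [-45.  -5. 106.  -0.  79. -90.]
scene press [ 1.  -0.6]
scene lid_hinge [ 1.8 -2. ]
scene lid_push [-2.3 -0.1]
scene tray_pull [ 3.8 -0.3]
top press [ 2.3 -0. ]
top lid_hinge [0.2 1.4]
top lid_push [ 0.4 -0.3]
top lock_tab [-0.   0.7]
scene press [ 3.3 -0.5]
scene lid_hinge [ 0.4 -4.2]
scene lid_push [-0.5 -0.4]
scene tray_pull [-0.3  3. ]
top press [ 0.4 -3.9]
top lid_hinge [0.4 0.2]
top lid_push [-0.4  0.4]
x y yaw th tray tabY [ 5.34974e+02 -2.62279e+02 -7.15000e-01  2.80000e-02 -6.83100e+00
  6.44100e+00] yawdeg -40.97182746315286
top [297 208   5   4  17] [298.88235294 209.41176471] [299.6304671  208.43739137] [ 436.8002843  -187.88617906   93.        ]
```

View pics/k1.png

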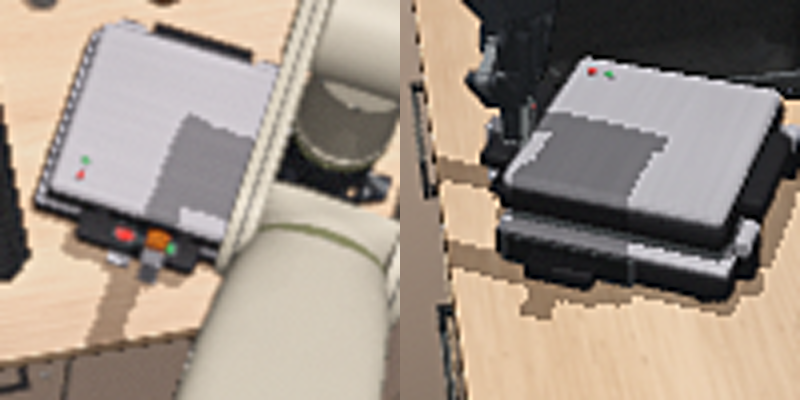

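In the top view the orange tab is at (298.9,209.4), just right of the handle's centre. In the press frame that is about (-117,-23).

Request:
carry_out([
  {"jaw": 0, "translation": [0.0155, 0.02, 0], "spin": 0},
  {"jaw": 0, "translation": [0.0155, 0.02, 0], "spin": 0},
  {"jaw": 0, "translation": [0.0155, 0.02, 0], "spin": 0},
  {"jaw": 0, "translation": [0.0145, 0.02, 0], "spin": 0},
  {"jaw": 0, "translation": [0, 0, 0.015], "spin": 0},
  {"jaw": 0, "translation": [0, 0, 0.015], "spin": 0},
  {"jaw": 0, "translation": [0, 0, 0], "spin": 0},
  {"jaw": 0, "translation": [0, 0, 0], "spin": 0},
])

```text
time: 18.88
tool_pos: [405.0, -215.9, 124.4]
tcp_rot: [-180.0, -0.1, 135.2]
ft_force: [-0.8, 0.4, 0.5]
finger_gap: -0.1
grip_force: 0.0
```

```bash
python3 pf.py; python3 - <<'E'
from h import *
s=r.snapshot("top");q=r.snapshot("scene")
f=lambda a:cv2.resize(a,None,fx=4,fy=4,interpolation=2)
cv2.imwrite("pics/k2.png",np.hstack([f(s["pixels"][150:250,260:360]),f(q["pixels"][190:290,210:310])]))
E
```

```text
t 18.88 press-frame TCP [-119.8  -65.3  124.4] rot [-1.800e+02 -1.000e-01  1.352e+02] F(press) [-0.9 -0.3  0.5] gap -0.1 q [-34. -10. 114.  -0.  76. -80.]
```

View pics/k2.png

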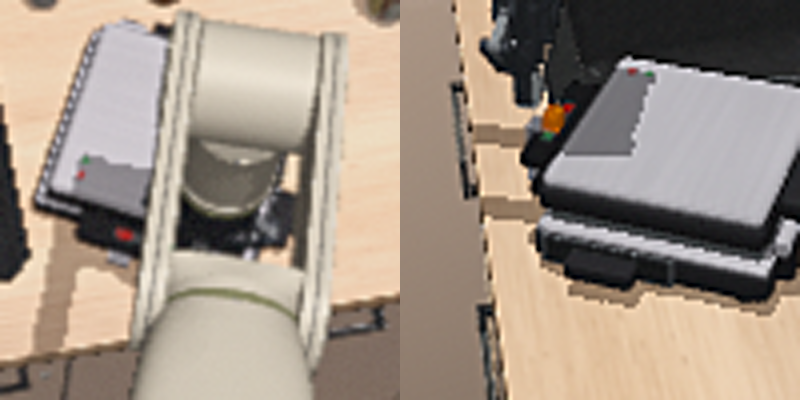

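The scene view now shows the orange tab at about (248.5,219.5), with the fingertip to its right and above. I'm triangulating it with the earlier top ray.

```bash
python3 - <<'E'
from h import *
q=r.snapshot("scene");im=q["pixels"];m=cv2.inRange(cv2.cvtColor(im,cv2.COLOR_BGR2HSV),(8,150,130),(22,255,255))
k,_,st,ce=cv2.connectedComponentsWithStats(m);t=r.snapshot("top")
for i in range(1,k):
    if np.linalg.norm(ce[i]-[248.5,219.5])<8:
        x,e=tri([ray(t,[298.9,209.4]),ray(q,ce[i])]);d=x[:2]-[536,-254];a=np.radians(-44.8)
        print(st[i],ce[i],x,e,d@[np.cos(a),np.sin(a)],d@[-np.sin(a),np.cos(a)])
E
```

```text
[246 216   5   7  29] [248. 219.] [ 437.69219175 -189.41649427   85.70809522] [1.1095840487005577, 1.1095840487005697] -115.26409144403476 -23.444479077459256
```

Request:
carry_out([
  {"jaw": 0, "translation": [0, 0, 0.012], "spin": 0},
  {"jaw": 0, "translation": [0, 0, 0.012], "spin": 0},
  {"jaw": 0, "translation": [0, 0, 0.01], "spin": 0},
  {"jaw": 0, "translation": [0, 0, 0.006], "spin": 0},
  {"jaw": 0, "translation": [0, 0, 0.001], "spin": 0},
  {"jaw": 0, "translation": [0, 0, 0], "spin": 0},
  {"jaw": 0, "translation": [0, 0, 0], "spin": 0},
  {"jaw": 0, "translation": [0, 0, 0], "spin": 0},
])

```text
time: 19.75
tool_pos: [406.0, -216.7, 84.5]
tcp_rot: [180.0, 0.1, 135.1]
ft_force: [-0.2, -0.6, 0.1]
finger_gap: -0.1
grip_force: 0.0
```

```bash
python3 pf.py
```

```text
t 19.75 press-frame TCP [-118.6  -65.1   84.5] rot [1.800e+02 1.000e-01 1.351e+02] F(press) [ 0.3 -0.6  0.1] gap -0.1 q [-34.  -7. 116.  -0.  71. -80.]
```

Request:
carry_out([
  {"jaw": 0, "translation": [0, 0, 0.003], "spin": 0},
  {"jaw": 0, "translation": [0, 0.006, 0], "spin": 0},
  {"jaw": 0, "translation": [0, 0.006, 0], "spin": 0},
  {"jaw": 0, "translation": [0, 0.005, 0], "spin": 0},
  {"jaw": 0, "translation": [0, 0.004, 0], "spin": 0},
  {"jaw": 0, "translation": [0, 0.004, 0], "spin": 0},
  {"jaw": 0, "translation": [0, 0.004, 0], "spin": 0},
  {"jaw": 0, "translation": [0, 0.003, 0], "spin": 0},
])

```text
time: 20.42
tool_pos: [428.4, -193.4, 81.0]
tcp_rot: [-180.0, -0.0, 135.2]
ft_force: [-1.7, -1.0, -0.7]
finger_gap: -0.2
grip_force: 0.8
```

```bash
python3 pf.py
```

```text
t 20.42 press-frame TCP [-119.   -32.8   81. ] rot [-180.    -0.   135.2] F(press) [-0.5 -1.9 -0.7] gap -0.2 q [-31.  -5. 115.  -0.  71. -76.]
```

Sliding at 1.9 N; about 10 mm to go.

Request:
carry_out([
  {"jaw": 0, "translation": [0, 0.002, 0], "spin": 0},
  {"jaw": 0, "translation": [0, 0.002, 0], "spin": 0},
  {"jaw": 0, "translation": [0, 0.001, 0], "spin": 0},
  {"jaw": 0, "translation": [0, 0.001, 0], "spin": 0},
  {"jaw": 0, "translation": [0, 0.001, 0], "spin": 0},
  {"jaw": 0, "translation": [0, 0.001, 0], "spin": 0},
  {"jaw": 0, "translation": [0, 0, 0], "spin": 0},
  {"jaw": 0, "translation": [0, 0, 0], "spin": 0},
])

```text
time: 21.08
tool_pos: [433.8, -188.0, 81.0]
tcp_rot: [180.0, 0.0, 135.1]
ft_force: [-2.0, -0.2, -0.0]
finger_gap: -0.1
grip_force: 0.3
```

```bash
python3 pf.py
```

```text
t 21.08 press-frame TCP [-119.   -25.2   81. ] rot [180.    0.  135.1] F(press) [-1.2 -1.6 -0. ] gap -0.1 q [-30.  -5. 114.   0.  71. -75.]
```

Request:
carry_out([
  {"jaw": 0, "translation": [0, 0.001, 0], "spin": 0},
  {"jaw": 0, "translation": [0, 0.001, 0], "spin": 0},
  {"jaw": 0, "translation": [0, 0.001, 0], "spin": 0},
  {"jaw": 0, "translation": [0, 0.001, 0], "spin": 0},
  {"jaw": 0, "translation": [0, 0.001, 0], "spin": 0},
  {"jaw": 0, "translation": [0, 0, 0], "spin": 0},
  {"jaw": 0, "translation": [0, 0, 0], "spin": 0},
  {"jaw": 0, "translation": [0, 0, 0], "spin": 0},
])

```text
time: 21.75
tool_pos: [435.7, -186.1, 80.9]
tcp_rot: [-179.8, -0.0, 135.1]
ft_force: [-11.7, -9.3, 4.4]
finger_gap: 0.1
grip_force: 7.1
```

```bash
python3 pf.py
```

```text
t 21.75 press-frame TCP [-119.   -22.5   80.9] rot [-179.8   -0.   135.1] F(press) [ -1.7 -14.8   4.4] gap 0.1 q [-29.  -5. 114.  -0.  71. -74.]
```

The lock has reached its stop where predicted. I'm retreating to check.

Request:
carry_out([
  {"jaw": 0, "translation": [0, -0.012, 0], "spin": 0},
  {"jaw": 0, "translation": [0, 0, -0.03], "spin": 0},
  {"jaw": 0, "translation": [0, 0, -0.04], "spin": 0},
  {"jaw": 0, "translation": [0, -0.03, -0.04], "spin": 0},
  {"jaw": 0, "translation": [0, -0.04, 0], "spin": 0},
  {"jaw": 0, "translation": [0, -0.04, 0], "spin": 0},
  {"jaw": 0, "translation": [0, -0.04, 0], "spin": 0},
  {"jaw": 0, "translation": [0, -0.03, 0], "spin": 0},
])

```text
time: 22.42
tool_pos: [303.7, -318.9, 185.0]
tcp_rot: [-180.0, 0.1, 135.1]
ft_force: [-0.2, -0.2, -0.2]
finger_gap: -0.2
grip_force: 0.0
```

```bash
python3 pf.py; python3 - <<'E'
from h import *
s=r.snapshot("top");q=r.snapshot("scene")
f=lambda a:cv2.resize(a,None,fx=4,fy=4,interpolation=2)
cv2.imwrite("pics/k3.png",np.hstack([f(s["pixels"][150:250,260:360]),f(q["pixels"][190:290,220:320])]))
m=cv2.inRange(cv2.cvtColor(s["pixels"],cv2.COLOR_BGR2HSV),(8,150,130),(22,255,255))
k,_,st,ce=cv2.connectedComponentsWithStats(m)
for i in range(1,k):
    if abs(ce[i][0]-295)<20 and abs(ce[i][1]-208)<15:
        d=atz(ray(s,ce[i]),93)[:2]-[536,-254];a=np.radians(-44.8);print(st[i],d@[np.cos(a),np.sin(a)],d@[-np.sin(a),np.cos(a)])
E
```

```text
t 22.42 press-frame TCP [-119.1 -209.7  185. ] rot [-1.800e+02  1.000e-01  1.351e+02] F(press) [-0.  -0.3 -0.2] gap -0.2 q [-53. -17. 113.  -0.  84. -98.]
[290 205   7   6  24] -116.8074492992502 1.4696828444705983
```

View pics/k3.png

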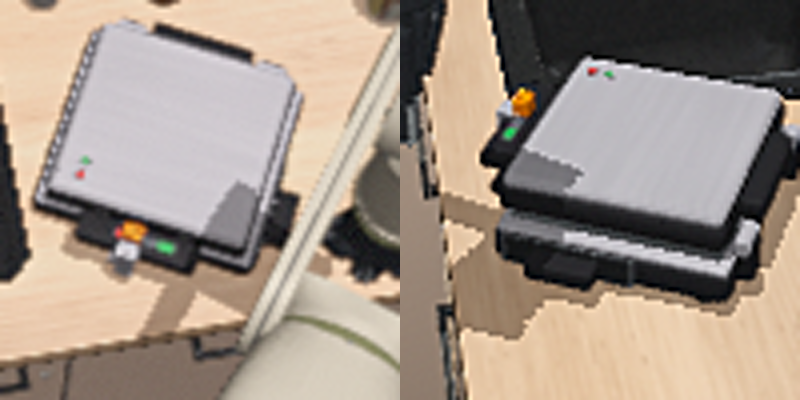

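The lid is shut and the tray is home. The lock tab now sits left at (293,207), having moved about 25 mm with the green mark exposed.

```bash
python3 -c "
from bench import r
print(r.hand_in())"
```

```text
the job is handed in; nothing more can be done
None
```

I pushed the tray home, shut the lid and slid the lock fully left (about 25 mm), then handed the job in at about 22 s. The last pictures show the press closed and in place, but the hand-in returned no verdict.

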